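# Seat the keyed die plate of a pastry press

## Robot

A 6-joint arm with a two-finger parallel gripper is mounted at the origin on the work surface. World frame = base frame: x ahead of the robot, y to its left, z up, the work surface at z = 0. Lengths are in m, angles in rad, forces in N, time in s.
With the tool pointing down it reaches from about 0.275 to 0.725 m from the base axis. Payload 5.6 kg.
Tool frame: the origin (TCP) lies at the very end of the fingers, on their centre line; the grasp point (between the pads) lies 19 mm behind it; x points along the fingers, z is the direction in which the jaws open and shut, and the axes are right-handed (so a half turn about x gives the same grasp; the last joint's range is limited). The gripper opens to 85 mm and grips with 20 to 120 N. Pads are 22 mm wide; open, the fingers measure 114 mm over their backs; the gripper's body (76 mm by 85 mm) begins 54 mm behind the grasp point. The pads swing forward as they close: fully open they stand 13 mm farther back than shut.
Start: joints at [1.628, 0.255, 0.108, 0, -1.424, -0.285], TCP at [0.124, 0.536, 0.231] pointing down, gripper open.
Joint ranges: [-2.95, 2.95], [-1.21, 1.97], [-1.09, 1.5], [-2.87, 1.71], [-2.94, -0.07], [-3.05, 3.05]. Speed limits (rad/s): [2.57, 2.57, 3.14, 3.14, 3.14, 3.14].

## Interface

Orientations are given as a unit quaternion [w, x, y, z].
In Python, from plant import sensors, optics, robot, spotter gives the robot as it stands.
- The arm moves only by the tool step_arm, never from a script. Its argument "steps" is one flat list of numbers, 5 for each row, row after row: the shift along the tool's x, y, z in mm, then the turn about the tool's x in rad, then the finger opening in mm, from 0 to 85.4. A call has 1 to 20 rows; each row is the pose to reach, as a shift and turn from the pose commanded when the call began, along the tool's axes at that moment; what a row does not reach only later rows make up. A row lasts 1/8 s, in which the tool goes at most 62.5 mm and 10.7 degrees, less where a joint would pass 70% of its speed; a pose out of reach is approached as far as the arm can. A call with a gripper value outside its range is refused whole. The fingers move at their own pace and stop on an object; "newtons" is the grip in N (left out, the last holds). Time passes only in rows, so rows that repeat a pose let the fingers close. It gives the time, the measured TCP pose, the force and the opening at its end, in the units of the state.
- sensors.sense(): the state, without advancing time (a new reading comes with each control period).
- optics.capture(name): name is "scene" or "side" or "wrist"; returns a dict with "image" (384x512x3 uint8, red, green, blue), "vfov" (degrees; the focal length in pixels is half the picture's height over the tangent of half this angle, whatever the lens; pixels are square), "cx", "cy" (the principal point, pixels), "k1" (the pictures are not rectified: a ray, as slopes to the right and down, at radius r is drawn at 1 + k1 r^2 times it, then the intrinsics apply), "T" (4x4, takes a point from camera to world coordinates). Camera axes: x right, y up, looking along -z (the intrinsics and any distortion apply to the point x, -y, -z); pixel columns grow to the right and rows downward; lengths in m; the calibration is good to about 2 mm. A picture is of the moment at which its call begins. There is no depth.
- robot.job_done(): hands the job in, once; it reports no verdict.
Trained networks look in a picture, given as the dict that the camera call returned (one of the last four; its "shot" number tells which), for a name from the list of things; names that differ only in an ending like _2 or _b are one class to them, and where a whole thing is asked for, a point or a joint stands for the part that bears it (a point fixed in the world has none). Each returns a list of dicts, best first, with "p" (0 to 1); they miss things now and then, are a little off and sometimes report something else, mostly with a low value. They report only what shows in the picture. A call takes as long as a camera call.
- spotter.find_in(picture, thing): "extent" ([centre column, centre row, width, height] in pixels, round what is visible of it).
The state is a dict: "time": time; "joint_positions": joint angles; "qd": joint speeds; "joint_torque": joint torques, N m; "position": TCP position; "orientation": TCP orientation; "ft_force": force on the tool from outside, world axes, zero at the start; "moment": the same for the moment, N m; "gripper_width": finger opening in m.
Only numpy, scipy, OpenCV 4.12 (cv2) and the standard library are available. Lean on these libraries where they do the work, as an engineer would, in place of code of your own. Each camera call takes 0.05 s, during which the arm holds its last target.

## Task

The round die plate of the pastry press has been left turned the wrong way, so it stands up on its locating pin. Without lifting it, push the plate round with a fingertip (its three studs are there to push against) until the notch in its rim is over the pin, then press the plate straight down until it is fully home. Leave the cutter ring, the scraper and the shaker where they are, and finish clear of everything.

Things in the scene. Friction and masses are not known exactly. Their poses are not given: they have to be found in the camera images.
- plate: The die plate: round aluminium disc 174 mm across, rim 12 mm thick (the face inside it 1.5 mm higher), carried level on a hub. Origin on its axis at its underside; x axis points to its notch. Three studs stand on it. Turns freely either way without end, about 0.08 N m of friction, and stays where it is left. Rim top raised: 87 mm above the table; home: 75 mm.
- stand: Fixed press stand under the plate: steel flange 250 mm across, 14 mm high, pedestal 136 mm across. Origin on the plate's axis at table level; x axis points to the locating pin. Each episode it lies and points another way.
- plate_middle (a point): Middle of the plate, on its upright axis: top of a small steel boss 44 mm across, 5 mm above the rim's top, so 92 mm above the table when raised and 80 mm when home. A good place to press down.
- notch (a point): Centre of the only notch in the plate's rim: a square-cut slot 22 mm wide and 17 mm deep, open outwards. The point is on the slot's middle line, 83 mm from the plate's axis, level with the rim's top; it turns and sinks with the plate.
- pin (a point): Top of the fixed upright locating pin: round steel, 14 mm across, domed end, 83 mm from the plate's axis, 74.5 mm above the table. It is mostly hidden under the raised rim, but the 30 mm wide dark steel bracket carrying it sticks out beyond the rim, to 119 mm from the axis, and shows from above which way the pin lies.
- stud0 (a point): Centre of the top of a steel stud on the plate: upright, 20 mm across, 22 mm above the rim's top, 55 mm from the plate's axis. Three alike; stud0 is 60 degrees anticlockwise (seen from above) from the notch. Push it sideways to turn the plate.
- stud1 (a point): The same for the stud opposite the notch (180 degrees from it).
- stud2 (a point): The same for the stud 60 degrees clockwise from the notch.
- seat (a joint): How far the plate is pressed down, in m: 0 raised as at the start (underside just clear of the pin), 0.012 fully home (rim about flush with the pin's top), negative if lifted. Tight fit: it does not sink by itself, needs about 6 to 10 N, stays where left. With the notch over 4 mm off the pin the pin stops the rim within 2 mm (its dome helps a near miss to centre).
- cutter: Bystander: steel dough cutter ring, 120 mm across, 45 mm high, standing on the table; origin at the centre of its underside.
- scraper: Bystander: bench scraper lying flat, steel blade with white plastic handle, about 130 x 145 x 22 mm; origin on its underside near the middle.
- shaker: Bystander: metal flour shaker, 72 mm across, 112 mm high, upright; origin at the centre of its underside.

How it is judged:
At the end, for the whole second after the job is handed in: The plate is pressed down at least 10.5 mm of its 12 mm travel with the notch's centre within 6 mm of the pin's in plan, and the cutter, scraper and shaker are at rest (value of joint seat above 0.0105 m and horizontal distance between notch and pin below 0.006 m and linear speed of each of cutter, scraper, shaker below 0.02 m/s); the robot touches nothing.
It fails at once if the plate is lifted (more than 5 mm above its starting height) (value of joint seat below -0.005 m).
It fails at once if the cutter is moved more than 15 mm (distance of cutter from where it was at the start of the episode above 0.015 m).
It fails at once if the scraper is moved more than 15 mm (distance of scraper from where it was at the start of the episode above 0.015 m).
It fails at once if the shaker is moved more than 15 mm (distance of shaker from where it was at the start of the episode above 0.015 m).
It also fails if it takes over 48 s, if anything falls off the work surface, if the arm or the gripper's body presses on something with over 40 N, if the wrist force passes 120 N, or if a joint passes its speed limit or range.

## Working session

There is one attempt and no reset: what is moved stays moved. The work goes in short steps, Python scripts to look and compute and a tool call to move; the robot and the scene stay as the last step left them, time stands still between calls to the robot, and variables do not carry over. Pictures are saved under pics/ and viewed, and the job is handed in when it is done.

Besides the shell and the picture viewer there is one more tool, called after ">>>" by a JSON object that holds its "method" and its "body", one argument or row to a line. step_arm: Moves the arm, as the interface text tells. Its arguments: {"type":"object","properties":{"steps":{"type":"array","items":{"type":"number"}},"newtons":{"type":"number"}},"required":["steps"]}

```bash
mkdir -p pics; ls; cat > h.py <<'E'
import numpy as np,cv2
from plant import sensors, optics, robot, spotter
def cap(n,f):
    p=optics.capture(n); cv2.imwrite('pics/'+f,cv2.cvtColor(p['image'],cv2.COLOR_RGB2BGR)); return p
def K(p):
    f=192/np.tan(np.radians(p['vfov'])/2); return np.array([[f,0,p['cx']],[0,f,p['cy']],[0,0,1.]]),np.array([p['k1'],0,0,0,0.])
def px2w(p,u,v,z):
    k,d=K(p); s=cv2.undistortPoints(np.array([[[u,v]]],float),k,d)[0,0]
    T=np.array(p['T']); r=T[:3,:3]@np.array([s[0],-s[1],-1]); o=T[:3,3]; return (o+r*(z-o[2])/r[2])
def w2px(p,P):
    T=np.array(p['T']); c=(np.atleast_2d(P)-T[:3,3])@T[:3,:3]; c=c*[1,-1,-1]
    k,d=K(p); return cv2.projectPoints(c,np.zeros(3),np.zeros(3),k,d)[0][:,0]
E
cat > a.py <<'E'
from h import *
np.set_printoptions(precision=4,suppress=True)
s=sensors.sense(); print(s['time'],s['position'],s['orientation'],s['gripper_width'])
Z=dict(plate=.087,plate_middle=.092,notch=.087,pin=.0745,stud0=.109,stud1=.109,stud2=.109,cutter=.045,scraper=.02,shaker=.112)
for n in ['scene','side','wrist']:
    p=cap(n,n+'0.png'); print(n,np.array(p['T'])[:3,3])
    for t in Z:
        for r in spotter.find_in(p,t)[:3]:
            e=r['extent']; print(t,round(r['p'],2),np.round(e,1),px2w(p,e[0],e[1],Z[t])[:2])
E
python3 a.py
```

```text
pics
0.0 [0.124  0.5353 0.2304] [-0.4403 -0.5531 -0.4395  0.5541] 0.08530720495871995
scene [1.0812 0.907  0.7333]
plate 0.67 [256.2 202.3  58.3  30.2] [0.5705 0.0572]
plate_middle 0.65 [257.6 203.2  48.7  33.7] [0.5734 0.0706]
notch 0.73 [258.1 203.2  52.2  31.5] [0.568  0.0649]
pin 0.9 [258.9 217.3  75.4  54.3] [0.5973 0.1172]
stud0 0.73 [259.9 201.1  54.2  33.9] [0.5745 0.0864]
stud0 0.43 [239.2 158.6  43.9  20.2] [ 0.4852 -0.2073]
stud1 0.73 [259.9 201.1  54.2  33.9] [0.5745 0.0864]
stud1 0.43 [239.2 158.6  43.9  20.2] [ 0.4852 -0.2073]
stud2 0.73 [259.9 201.1  54.2  33.9] [0.5745 0.0864]
stud2 0.43 [239.2 158.6  43.9  20.2] [ 0.4852 -0.2073]
cutter 0.79 [334.  282.4  47.7  46.2] [0.563  0.4273]
cutter 0.69 [257.7 202.   52.   32.8] [0.5319 0.0031]
scraper 0.95 [239.  157.   45.4  20. ] [ 0.3933 -0.3804]
shaker 0.77 [181.8 159.9  15.4  27.7] [ 0.6763 -0.3068]
side [ 0.0599 -0.8776  0.7501]
plate 0.76 [246.3 187.4  54.3  34.2] [0.5527 0.0307]
plate_middle 0.68 [246.5 185.6  59.   40.2] [0.5544 0.0325]
notch 0.57 [249.1 186.5  54.8  35. ] [0.5627 0.0311]
pin 0.56 [246.3 199.1  75.3  68.5] [ 0.5311 -0.0089]
stud0 0.59 [246.1 188.2  60.3  34.2] [ 0.5338 -0.003 ]
stud1 0.59 [246.1 188.2  60.3  34.2] [ 0.5338 -0.003 ]
stud2 0.59 [246.1 188.2  60.3  34.2] [ 0.5338 -0.003 ]
cutter 0.66 [198.9 154.7  34.1  27.6] [0.5369 0.3712]
scraper 0.91 [272.2 335.1  83.6  65.7] [ 0.3685 -0.4247]
shaker 0.78 [370.2 284.6  37.4  49.6] [ 0.5833 -0.4754]
wrist [0.1914 0.5197 0.3741]
```

```bash
python3 -c "
import cv2
a=cv2.imread('pics/scene0.png')[130:270,150:390];b=cv2.imread('pics/side0.png')[130:270,150:390]
cv2.imwrite('pics/c0.png',cv2.resize(cv2.vconcat([a,b]),None,fx=2.14,fy=2.14,interpolation=cv2.INTER_CUBIC))"
```

```text
(no output)
```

View pics/scene0.png

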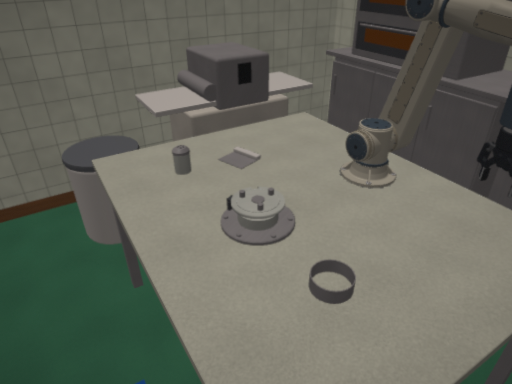

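View pics/c0.png

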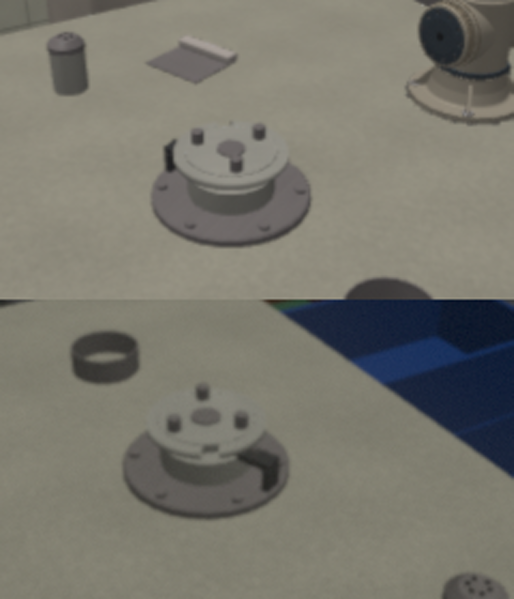

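```bash
cat > b.py <<'E'
from h import *
from scipy.spatial.transform import Rotation as R
np.set_printoptions(precision=4,suppress=True)
a=cap('scene','x1.png');b=cap('side','x2.png');w=cap('wrist','w0.png')
print(px2w(a,257.9,199.2,.092),px2w(b,246.3,184.9,.092))
print('bracket side',px2w(b,150+270/2.14,130+(460-300)/2.14,.07),'notch',px2w(b,150+210/2.14,130+(447-300)/2.14,.087))
s=sensors.sense();q=s['orientation'];M=R.from_quat([q[1],q[2],q[3],q[0]]).as_matrix();print(M)
print(M.T@(np.array(w['T'])[:3,3]-s['position']), M.T@np.array(w['T'])[:3,:3],w['vfov'])
E
python3 b.py
```

```text
[0.5603 0.0511 0.092 ] [0.5558 0.0363 0.092 ]
bracket side [ 0.5972 -0.0713  0.07  ] notch [ 0.5281 -0.0257  0.087 ]
[[-0.      0.9742 -0.2258]
 [ 0.0001 -0.2258 -0.9742]
 [-1.     -0.     -0.0001]]
[-0.1428  0.0691  0.0005] [[ 0.0013  0.2704 -0.9628]
 [-0.0004  0.9628  0.2704]
 [ 1.      0.0001  0.0013]] 60.82682537533909
```

View pics/w0.png

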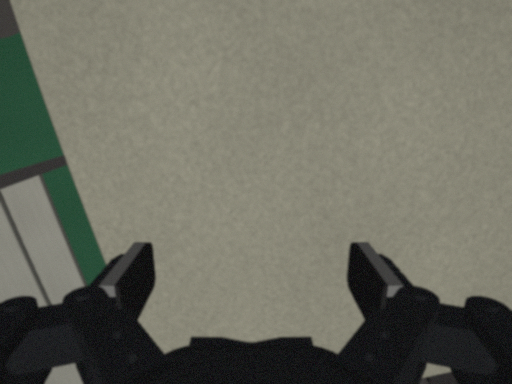

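>>> {"method": "step_arm", "body": {
  "steps": [-20,60,47,0,85,-20,120,95,0,85,-20,170,134,0,85,-20,220,173,0,85,-20,270,213,0,85,-20,320,252,0,85,-20,370,291,0,85,-20,420,331,0,85,-20,460,362,0,85,-20,483,381,0,85,-20,483,381,0,85,-20,483,381,0,85]
}}

```text
time: 3.3
position: [0.5086, 0.0555, 0.2511]
orientation: [-0.44, -0.554, -0.44, 0.554]
ft_force: [-0.7, -0.0, 0.3]
gripper_width: 0.085
```

```bash
cat > c.py <<'E'
from h import *
import sys
np.set_printoptions(precision=4,suppress=True)
s=sensors.sense(); print(s['time'],s['position'],s['orientation'],s['joint_positions'])
w=cap('wrist',sys.argv[1]); 
import pickle; pickle.dump({k:w[k] for k in w},open('w.pkl','wb'))
for t,z in dict(plate=.087,plate_middle=.092,notch=.087,pin=.0745,stud0=.109,stud1=.109,stud2=.109).items():
    for r in spotter.find_in(w,t)[:4]:
        e=r['extent']; print(t,round(r['p'],2),np.round(e,1),px2w(w,e[0],e[1],z)[:2])
E
python3 c.py w1.png
```

```text
3.3 [0.5086 0.0555 0.2511] [-0.4396 -0.5537 -0.4398  0.5539] [ 0.4151  0.1736  0.054  -0.0002 -1.4515  0.9271]
plate 0.73 [252.2 110.5 189.7 195.6] [0.5659 0.0406]
plate_middle 0.75 [248.8 111.1 190.2 195.8] [0.5662 0.0437]
notch 0.83 [249.8 111.8 187.6 191.2] [0.5653 0.043 ]
pin 0.88 [250.  109.4 215.  216.4] [0.567  0.0425]
stud0 0.96 [251.6 109.  188.5 187.9] [0.5679 0.0407]
stud1 0.96 [251.6 109.  188.5 187.9] [0.5679 0.0407]
stud2 0.96 [251.6 109.  188.5 187.9] [0.5679 0.0407]
```

View pics/w1.png

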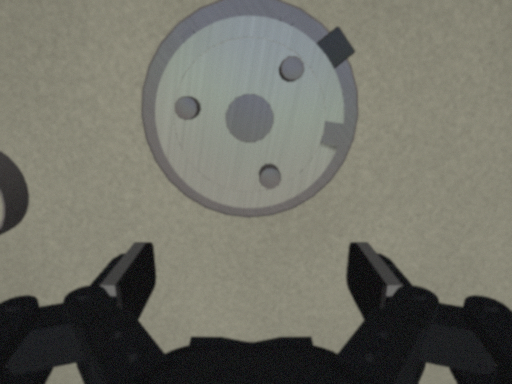

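```bash
cat > d.py <<'E'
from h import *
import pickle,sys
np.set_printoptions(precision=4,suppress=True)
w=pickle.load(open('w.pkl','rb'))
P=eval(sys.argv[1])  # boss, notch(center r83), bracket tip, studs
c=px2w(w,*P[0],float(sys.argv[2]))[:2]; dz=float(sys.argv[2])-.092
print('c',c)
for n,p,z in zip(['notch','brk'],P[1:3],[.087+dz,.065]):
    q=px2w(w,*p,z)[:2]-c; print(n,np.hypot(*q),np.degrees(np.arctan2(q[1],q[0])))
for p in P[3:]:
    q=px2w(w,*p,.109+dz)[:2]-c; print('stud',q+c,np.hypot(*q),np.degrees(np.arctan2(q[1],q[0])))
E
python3 d.py '[(249,118),(334,136),(336,47),(292,68),(187,107),(270,176)]' .092
python3 -c "
import cv2
a=cv2.imread('pics/w1.png')[0:230,130:370]
cv2.imwrite('pics/c1.png',cv2.resize(a,None,fx=2.6,fy=2.6,interpolation=cv2.INTER_CUBIC))"
```

```text
c [0.5603 0.0449]
notch 0.08114333590287734 -114.89495974493752
brk 0.10434314190103289 -64.78697330868611
stud [0.5927 0.0008] 0.05477472915679973 -53.70293116885628
stud [0.5821 0.0937] 0.05350070816892696 65.85256864694276
stud [0.5074 0.0379] 0.05332195842046287 -172.46616255323377
```

View pics/c1.png

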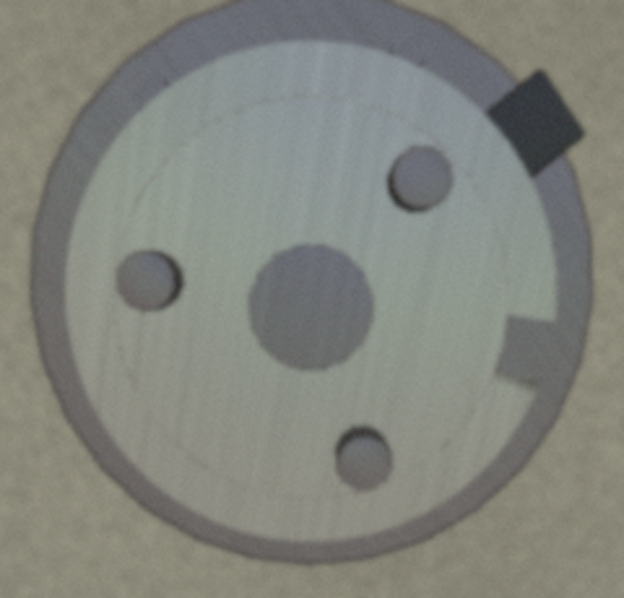

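```bash
cat > e.py <<'E'
from h import *
import pickle
np.set_printoptions(precision=4,suppress=True)
w=pickle.load(open('w.pkl','rb')); c=np.array([.5603,.0449])
f=lambda u,v:(130+u/2.6,v/2.6)
for z in (.03,.04,.05,.06,.07):
    A,B,C,D=[px2w(w,*f(*p),z)[:2] for p in [(543,70),(583,130),(487,108),(532,176)]]
    m=(A+B)/2-c; d=(A+B-C-D)/2
    print(z,np.hypot(*(A-B)),np.hypot(*m),np.degrees(np.arctan2(m[1],m[0])),np.degrees(np.arctan2(d[1],d[0])),np.degrees(np.arctan2(*(A-B)))-90)
E
python3 e.py
```

```text
0.03 0.028353478287533287 0.12775399279713454 -65.34120282414686 -65.0458596880789 -25.059470887440924
0.04 0.027574405511277655 0.12456213706818405 -65.19272481463588 -65.04585968807888 -25.059470887440938
0.05 0.026795332735022017 0.12137116183113292 -65.03643842367484 -65.04585968807908 -25.059470887440924
0.06 0.026016259958766386 0.11818113840773528 -64.8717135801647 -65.04585968807903 -25.059470887440938
0.07 0.025237187182510747 0.11499214601145913 -64.69785084715889 -65.04585968807888 -25.059470887440924
```

>>> {"method": "step_arm", "body": {
  "steps": [30,1,10,-0.17,60,60,1,17,-0.34,50,100,1,17,-0.34,50,130,1,17,-0.34,50,145,1,17,-0.34,50,157,1,17,-0.34,50,157,1,17,-0.34,50,157,1,17,-0.34,26,157,1,17,-0.34,26,157,1,17,-0.34,26],
  "newtons": 20
}}

```text
time: 4.95
position: [0.5061, 0.0389, 0.0948]
orientation: [0.527, 0.471, 0.527, -0.471]
ft_force: [-0.3, 0.1, 0.7]
gripper_width: 0.0257
```

```bash
python3 c.py w2.png|head -1; python3 -c "
from h import *
cap('side','s2.png'); a=cv2.imread('pics/s2.png')[100:270,150:390];cv2.imwrite('pics/c2.png',cv2.resize(a,None,fx=3,fy=3))"
```

```text
4.95 [0.5061 0.0389 0.0948] [ 0.5274  0.4715  0.5271 -0.4709] [ 0.3858  0.258  -0.2495  0.0001 -1.0623  1.2972]
```

View pics/w2.png

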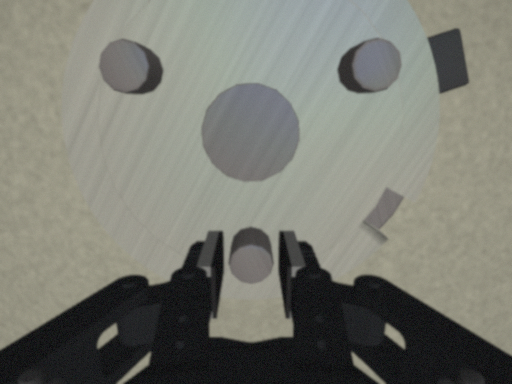

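View pics/c2.png

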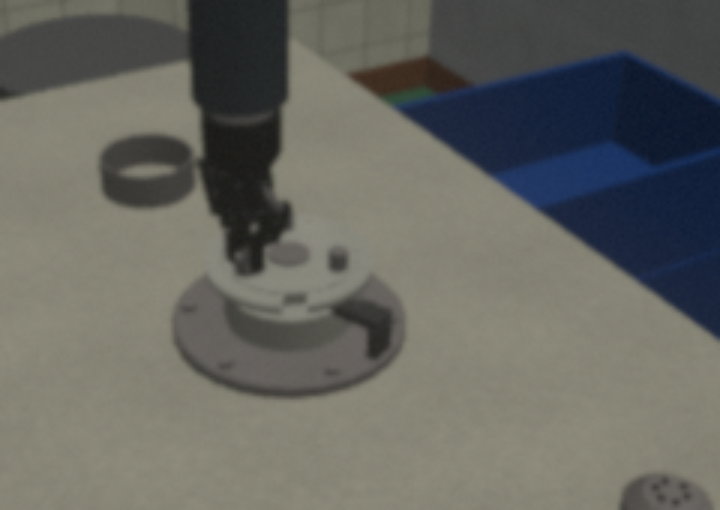

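```bash
python3 d.py '[(251,132),(385,210),(455,58),(376,64),(124,66),(251,262)]' .092
python3 - <<'E'
import numpy as np
# arc rows in tool axes: CCW rotation a about centre; tool jaw axis z = tangent at start, y = toward centre (r)
for a in (10,20,30,40,48.7,51,52,54):
    t=np.radians(a); print(a, 55*(1-np.cos(t)),55*np.sin(t),-t)
E
```

```text
c [0.5608 0.0444]
notch 0.07599897410005715 -113.65951142502232
brk 0.10928862703704915 -64.65780452503337
stud [0.593  0.0009] 0.054045684281130706 -53.514945758564636
stud [0.5818 0.0947] 0.05445236858781261 67.41061657432286
stud [0.5068 0.0383] 0.05441780667807106 -173.56859325088712
10 0.8355735843285589 9.550649771681169 -0.17453292519943295
20 3.3169058567750365 18.81110788291178 -0.3490658503988659
30 7.368602791855871 27.499999999999996 -0.5235987755982988
40 12.86755562845621 35.35331853275966 -0.6981317007977318
48.7 18.69990826214848 41.319527342693114 -0.8499753457212386
51 20.387378492258936 42.7430278801334 -0.8901179185171081
52 21.138618857088794 43.34059144836971 -0.9075712110370514
54 22.671811123913976 44.49593469062211 -0.9424777960769379
```

```bash
python3 - <<'E'
import numpy as np
for a in (7,14,21,28,35,42,48,51.5):
    t=np.radians(a); print(a, round(55*(1-np.cos(t)),1),round(55*np.sin(t),1),round(-t,3))
E
```

```text
7 0.4 6.7 -0.122
14 1.6 13.3 -0.244
21 3.7 19.7 -0.367
28 6.4 25.8 -0.489
35 9.9 31.5 -0.611
42 14.1 36.8 -0.733
48 18.2 40.9 -0.838
51.5 20.8 43.0 -0.899
```

>>> {"method": "step_arm", "body": {
  "steps": [0,0.4,6.7,-0.122,26,0,1.6,13.3,-0.244,26,0,3.7,19.7,-0.367,26,0,6.4,25.8,-0.489,26,0,9.9,31.5,-0.611,26,0,14.1,36.8,-0.733,26,0,18.2,40.9,-0.838,26,0,20.8,43,-0.899,26,0,20.8,43,-0.899,26,0,20.8,43,-0.899,26]
}}

```text
time: 6.65
position: [0.5312, -0.0016, 0.0943]
orientation: [0.679, 0.196, 0.68, -0.196]
ft_force: [1.3, -0.6, 1.3]
gripper_width: 0.0261
```

```bash
python3 c.py w3.png|head -1
```

```text
6.65 [ 0.5312 -0.0016  0.0943] [ 0.6795  0.1956  0.6795 -0.1957] [ 0.2919  0.3019 -0.1891  0.0001 -1.0798  2.2889]
```

View pics/w3.png

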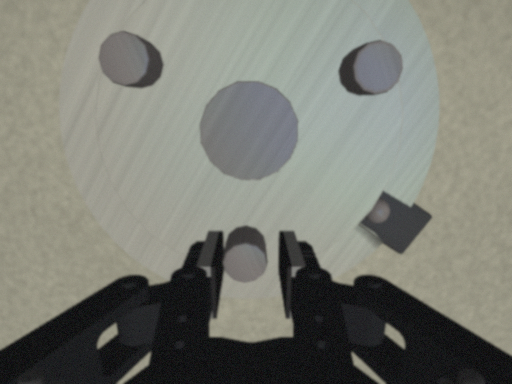

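```bash
python3 d.py '[(249.5,130.5),(388,210),(455,58),(378,67),(125,59),(245,261)]' .092
python3 -c "
import cv2
a=cv2.imread('pics/w3.png')[170:270,330:450]
cv2.imwrite('pics/c3.png',cv2.resize(a,None,fx=5,fy=5,interpolation=cv2.INTER_CUBIC))"
```

```text
c [0.5607 0.045 ]
notch 0.07793856261773388 -61.84809146555113
brk 0.10939694545907153 -13.668976788718691
stud [0.6148 0.0408] 0.054294747337057456 -4.415702238712741
stud [0.5365 0.0933] 0.054031895548430985 116.51085978125676
stud [0.5301 0.    ] 0.05436605827664092 -124.19515757433217
```

View pics/c3.png

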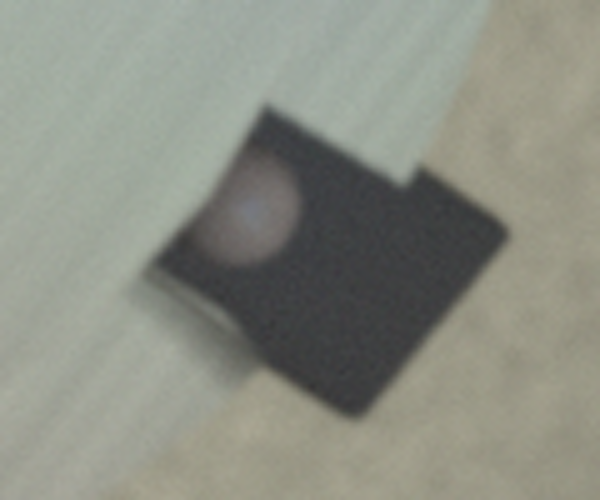

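```bash
python3 - <<'E'
from h import *
import pickle
np.set_printoptions(precision=4,suppress=True)
w=pickle.load(open('w.pkl','rb')); c=np.array([.5607,.0449])
f=lambda u,v:(330+u/5,170+v/5)
for n,p,z in [('pin',(242,207),.0735),('in1',(268,105),.0885),('in2',(140,280),.0885),('out1',(410,187),.087),('out2',(228,385),.087),('br1',(510,233),.06),('br2',(355,418),.06)]:
    q=px2w(w,*f(*p),z)[:2]-c; print(n,np.hypot(*q),np.degrees(np.arctan2(q[1],q[0])))
E
```

```text
pin 0.08142907308609842 -64.84685216735662
in1 0.06978882826877196 -56.245372911487515
in2 0.07034259663863605 -73.29807531305053
out1 0.08778930141154084 -57.262363257585804
out2 0.08627741705106487 -74.67327125887829
br1 0.11858159485454585 -58.17592971891031
br2 0.11836808208960711 -71.88121039745344
```

>>> {"method": "step_arm", "body": {
  "steps": [0,0,0,0,40,0,0,0,0,50,-12,0,0,0,50,-35,0,0,0,50,-40,25,0,0,30,-40,55,0,0,0,-40,55,0,0,0,-40,55,0,0,0,-25,55,0,0,0,-10,55,0,0,0,-2,55,0,0,0,-2,55,0,0,0]
}}

```text
time: 8.55
position: [0.5598, 0.0446, 0.0952]
orientation: [0.679, 0.195, 0.68, -0.196]
ft_force: [0.5, 0.3, 0.2]
gripper_width: -0.0
```

```bash
python3 c.py w4.png|head -1;python3 -c "
from h import *
cap('side','s4.png'); a=cv2.imread('pics/s4.png')[130:250,170:330];cv2.imwrite('pics/c4.png',cv2.resize(a,None,fx=4,fy=4))"
```

```text
8.55 [0.5598 0.0446 0.0952] [ 0.679   0.1949  0.6802 -0.1958] [ 0.3581  0.3571 -0.1051 -0.     -1.1107  2.2238]
```

View pics/w4.png

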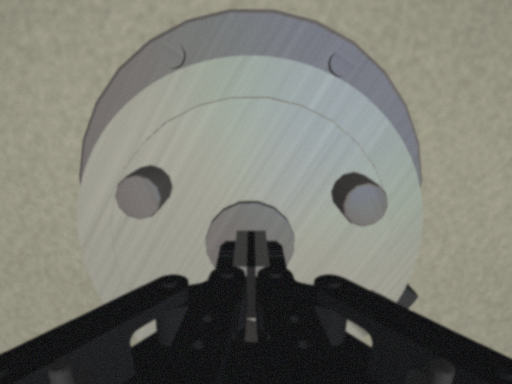

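View pics/c4.png

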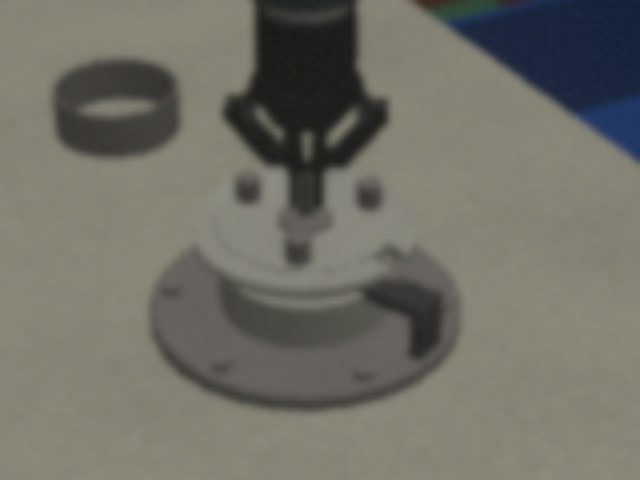

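>>> {"method": "step_arm", "body": {
  "steps": [2,0,0,0,0,4,0,0,0,0,6,0,0,0,0,8,0,0,0,0,8,0,0,0,0]
}}

```text
time: 9.62
position: [0.5605, 0.045, 0.0892]
orientation: [0.68, 0.195, 0.679, -0.195]
ft_force: [-2.7, 0.3, 6.6]
gripper_width: 0.0001
```

>>> {"method": "step_arm", "body": {
  "steps": [2,0,0,0,0,4,0,0,0,0,6,0,0,0,0,6,0,0,0,0]
}}

```text
time: 10.12
position: [0.5605, 0.045, 0.0832]
orientation: [0.68, 0.195, 0.679, -0.195]
ft_force: [-3.5, 0.6, 6.9]
gripper_width: -0.0001
```

Sinking freely at about 7 N; continue to the stop.

>>> {"method": "step_arm", "body": {
  "steps": [2,0,0,0,0,4,0,0,0,0,5,0,0,0,0,5,0,0,0,0]
}}

```text
time: 10.62
position: [0.5606, 0.0449, 0.0799]
orientation: [0.68, 0.195, 0.679, -0.195]
ft_force: [-7.5, 2.0, 17.3]
gripper_width: -0.0002
```

>>> {"method": "step_arm", "body": {
  "steps": [2,0,0,0,0,2,0,0,0,0]
}}

```text
time: 10.88
position: [0.5606, 0.0449, 0.0798]
orientation: [0.681, 0.195, 0.679, -0.195]
ft_force: [-12.4, 1.3, 27.7]
gripper_width: 0.0003
```

>>> {"method": "step_arm", "body": {
  "steps": [-10,0,0,0,0,-30,0,0,0,0,-80,0,0,0,0,-130,-40,0,0,0,-180,-55,0,0,40,-180,-55,0,0,85,-180,-55,0,0,85]
}}

```text
time: 11.75
position: [0.5311, -0.0015, 0.2547]
orientation: [0.679, 0.195, 0.68, -0.195]
ft_force: [-0.9, 0.1, -0.6]
gripper_width: 0.0545
```

```bash
python3 c.py w5.png|head -1;python3 -c "
from h import *
cap('side','s5.png'); a=cv2.imread('pics/s5.png')[130:250,170:330];cv2.imwrite('pics/c5.png',cv2.resize(a,None,fx=4,fy=4))"
```

```text
11.75 [ 0.5311 -0.0015  0.2547] [ 0.6793  0.1955  0.6799 -0.1953] [ 0.2917  0.2121  0.1113 -0.0007 -1.4705  2.2902]
```

View pics/w5.png

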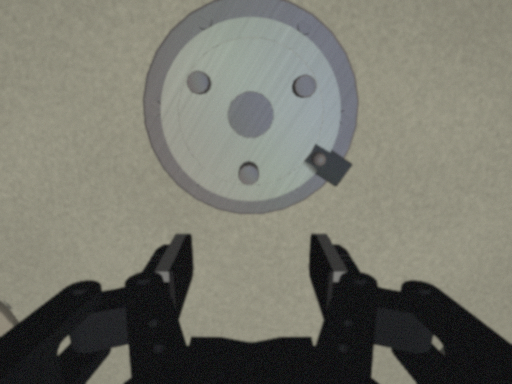

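View pics/c5.png

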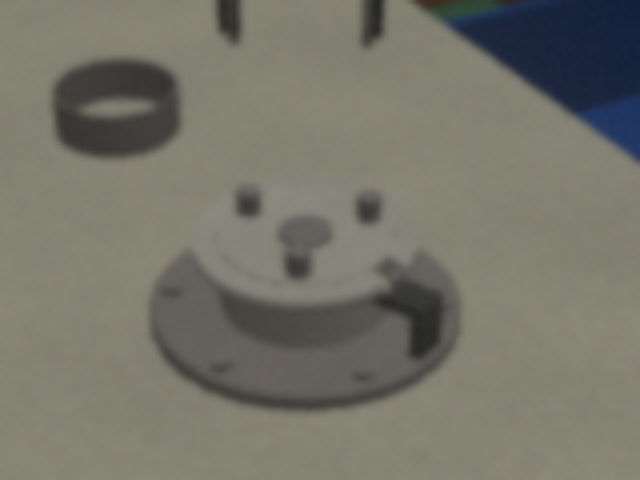

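>>> {"method": "step_arm", "body": {
  "steps": [0,0,0,0,85,0,0,0,0,85,0,0,0,0,85,0,0,0,0,85]
}}

```text
time: 12.7
position: [0.5313, -0.0017, 0.2553]
orientation: [0.68, 0.195, 0.68, -0.195]
ft_force: [0.2, -0.2, -0.5]
gripper_width: 0.0853
```

```bash
python3 d.py '[(250.5,114.5),(324,157),(340,172),(304,86),(199,82),(248,174)]' .080; python3 -c "
from h import *
s=sensors.sense();print(s['time'],max(map(abs,s['qd'])));print(robot.job_done())"
```

```text
c [0.5604 0.0448]
notch 0.08427089683113256 -61.615331906489004
brk 0.11036801764537 -64.39475758748672
stud [0.6139 0.0413] 0.053620966275138085 -3.7344106229461356
stud [0.5374 0.0932] 0.05366018154133863 115.35900695309951
stud [0.5297 0.0002] 0.05406916426363902 -124.56832966915451
12.7 0.0023994280953191682
the job is handed in; nothing more can be done
None
```

The die plate is turned so its notch is over the pin, pressed fully home, and the job is handed in at 12.7 s.

- **Turning:** I put the fingertips either side of stud2 and pushed the plate about 50° anticlockwise. The studs then put the notch at −64.0°, against −64.9° for the pin seen in the notch and −65.0° for its bracket. That is roughly 1 mm off in plan.
- **Pressing:** I pressed the boss with closed fingertips. It sank smoothly at about 7 N and stopped hard, reaching 27.7 N with the tip at 79.8 mm. Home is 80 mm, so this agrees with full travel.
- **After backing off:** The fingers ended about 0.255 m up, open and clear, with the force near zero. The pictures show the plate lowered and the pin in the notch.
- **Bystanders:** The arm kept well away from the cutter, scraper and shaker. I did not measure their positions again at the end.

**One reading disagreed:** in the last picture the notch, picked roughly by eye from a distance, came out at −61.6°. The studs gave −64 to −65°, which I trust more, and the plate would not have gone fully down with the notch far off the pin.

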